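# Charge the ink mill jar

### The job

Pick up the larger of the two white porcelain grinding balls and lower it gently right down to the floor of the deep steel mill jar, letting go only when it is on the floor or within a centimetre of it: do not drop it in or press it hard against the jar. Leave the smaller ball, the shallow dish and the jar standing where they are.

Things in the scene. Friction and masses are not known exactly. Their poses are not given: they have to be found in the camera images.
- ball_center (a point): centre of the larger grinding ball: smooth white porcelain sphere, 50 mm across, about 0.16 kg, resting loose on a small black rubber ring (40 mm across, 12 mm high, fixed to the table), so that its centre starts 34 mm above the table
- small_center (a point): centre of the smaller grinding ball, a bystander: white porcelain sphere, 34 mm across, on an identical rubber ring, its centre 24 mm above the table
- jar: deep mill jar: open round steel pot, loose, 1.2 kg, standing upright on the table; 172 mm outside and 164 mm inside diameter, 80 mm high, 4 mm wall, flat 5 mm floor (75 mm deep inside). Origin at the centre of its underside, z up through the mouth. The ball set down on its floor has its centre 30 mm above the origin
- dish: shallow dish, a bystander: same steel and same diameter as the jar but only 26 mm high; loose. Origin at the centre of its underside, z up

How it is judged:
By the outcome, as a careful person would: the job done as asked, in the order asked, and still so for the second after the job is handed in, with the robot touching nothing.
It also fails if it takes over 42 s, if anything falls off the work surface, if the arm or the gripper's body presses on something with over 40 N, if the wrist force passes 120 N, or if a joint passes its speed limit or range.

### The arm

A 6-joint arm with a two-finger parallel gripper is mounted at the origin on the work surface. World frame = base frame: x ahead of the robot, y to its left, z up, the work surface at z = 0. Lengths are in mm, angles in degrees, forces in N, time in s.
With the tool pointing down it reaches from about 325 to 925 mm from the base axis. Payload 3.1 kg.
Tool frame: the origin (TCP) lies at the very end of the fingers, on their centre line; the grasp point (between the pads) lies grasp_offset behind it (grasp_offset is the distance from the TCP to the grasp point, in mm); z points along the fingers, x is the direction in which the jaws open and shut, and the axes are right-handed (so a half turn about z gives the same grasp; the last joint's range is limited). The gripper opens to 85 mm and grips with 20 to 120 N. Pads are 22 mm wide; open, the fingers measure 114 mm over their backs; the gripper's body (76 mm by 85 mm) begins 54 mm behind the grasp point. The pads swing forward as they close: fully open they stand 13 mm farther back than shut.
Start: joints at [62.67, 12.427, 92.441, -0, 75.132, -6.429], TCP at [222.959, 583.891, 231.3] pointing down, gripper open.
Joint ranges: [-157.48, 157.48], [-44.54, 120.13], [17.64, 146.25], [-64.5, 244.5], [7.68, 150.69], [-147.95, 147.95]. Speed limits (degrees/s): [159.86, 159.86, 180, 180, 180, 180].

### API

Orientations are given as [roll, pitch, yaw] about the fixed x, y, z axes, in that order (R = Rz(yaw) Ry(pitch) Rx(roll)).
In Python, from station import * gives the robot as it stands. Calls block until the motion is done:
- goto(position, orientation): joint-space move of the TCP to a pose.
- move_l(position, attitude=None, speed=150): straight line of the TCP; attitude=None keeps the orientation; speed is the mean speed in mm/s.
- move_j(angles): joint-space move.
- grip(opening, squeeze=None): finger opening in mm; squeeze is the grip in N (None keeps the last); returns when the fingers have stopped.
- wait(seconds).
- solve_ik(position, orientation): joint angles nearest the present ones, or None.
- get_obs(): the state.
- get_image(name): name is "scene" or "top" or "wrist"; returns the picture (400x640x3 uint8, red, green, blue); there is no depth.
- get_calibration(name): a dict with "fx", "fy", "cx", "cy" (pixels), "R" (3x3) and "t" (3): a world point X has camera coordinates R X + t; the wrist camera has in their place "mount" (4x4, takes a point from camera to tool coordinates, whose origin is the TCP and whose axes are the tool frame's). Camera axes: x right, y down, z forward; pixel columns grow to the right and rows downward; lengths in mm; the calibration is good to about 2 mm. The wrist camera is an equidistant fisheye: a pixel r from the principal point sees the ray r / f radians off the axis. A picture is of the moment at which its call begins: read the wrist's pose just before it. get_calibration takes no time and is no camera call.
A pose or a line that the arm cannot do raises Unreachable and nothing moves.
- sign_off(): hands the job in, once; it reports no verdict.
Trained networks look in the newest picture that a camera, given by its name, has taken for a name from the list of things; names that differ only in an ending like _2 or _b are one class to them, and where a whole thing is asked for, a point or a joint stands for the part that bears it (a point fixed in the world has none). Each returns a list of dicts, best first, with "score" (0 to 1); they miss things now and then, are a little off and sometimes report something else, mostly with a low value. They report only what shows in the picture. A call takes as long as a camera call.
- spot_in(name, camera): "extent" ([centre column, centre row, width, height] in pixels, round what is visible of it).
- regions_of(name, camera): "region" (400x640 bool, what is visible of it) and "extent" ([centre column, centre row, width, height] in pixels, round what is visible of it).
The state is a dict: "t": time; "joint_pos": joint angles; "qvel": joint speeds; "effort": joint torques, N m; "tcp_pos": TCP position; "ee_rot": TCP orientation; "wrist_force": force on the tool from outside, world axes, zero at the start; "moment": the same for the moment, N m; "grip_width": finger opening in mm.
Only numpy, scipy, OpenCV 4.12 (cv2) and the standard library are available. Lean on these libraries where they do the work, as an engineer would, in place of code of your own. Each camera call takes 0.05 s, during which the arm holds its last target. There are 200 camera calls.

## Working session

There is one attempt and no reset: what is moved stays moved. The work goes in short steps, each a Python script; the robot and the scene stay as the last script left them, time stands still between calls to the robot, and variables do not carry over. Pictures are saved under pics/ and viewed, about 8 in all and at most 12, crops included, and the job is handed in when it is done.

```bash
mkdir -p pics; python3 - <<'E'
from station import *
import cv2,numpy as np
o=get_obs();print(o)
for n in("scene","top"):
    im=get_image(n);cv2.imwrite(f"pics/{n}0.png",im[...,::-1]);c=get_calibration(n);print(n,c)
    for k in("ball_center","small_center","jar","dish"):
        print(k,[(round(d["score"],2),np.round(d["extent"],1).tolist()) for d in spot_in(k,n)])
print(get_calibration("wrist"))
a=cv2.imread("pics/scene0.png");b=cv2.imread("pics/top0.png")
cv2.imwrite("pics/both0.png",cv2.resize(np.vstack([a,b]),(480,600)))
E
```

```text
{'t': 0.0, 'joint_pos': array([ 6.26691625e+01,  1.24770149e+01,  9.25288877e+01, -1.48928671e-03,
        7.51297067e+01, -6.42966793e+00]), 'qvel': array([-0.06242142, -0.0102671 , -0.01661848, -0.03770724,  0.05779723,
        0.02511696]), 'effort': array([-1.70201321e-03, -3.96838474e+01, -3.03851259e+01, -2.46781701e-04,
        9.72367823e-03,  6.64248603e-06]), 'tcp_pos': array([222.59828966, 583.15369904, 229.96173108]), 'ee_rot': array([-1.79986243e+02,  1.34917318e-01,  6.90992306e+01]), 'wrist_force': array([0.4319708 , 0.94968034, 0.63248466]), 'moment': array([ 0.00650488,  0.01869376, -0.05014429]), 'grip_width': 85.40058404998938}
scene {'fx': 406.5269949824651, 'fy': 406.5269949824651, 'cx': 315.1526016000485, 'cy': 201.518358974004, 'R': array([[ 0.80500264,  0.59308536,  0.01484928],
       [ 0.38554056, -0.50394762, -0.7729135 ],
       [-0.45092042,  0.62792241, -0.63433763]]), 't': array([-449.56602212, -167.15543194, 1248.1304946 ])}
ball_center [(0.86, [265.9, 257.5, 23.6, 22.3])]
small_center [(0.51, [217.8, 311.4, 17.8, 21.5])]
jar [(0.57, [357.0, 145.4, 58.
[... 300 characters left out ...]
022]]), 't': array([-19.93786591, 521.45099224, 928.39746138])}
ball_center [(0.95, [405.0, 183.4, 27.6, 17.9])]
small_center [(0.59, [471.1, 176.0, 15.6, 17.8])]
jar [(0.77, [161.6, 221.7, 96.6, 83.0])]
dish [(0.82, [309.6, 192.7, 82.9, 82.2])]
{'fx': 309.70691628693146, 'fy': 309.70691628693146, 'cx': 320.90728038985634, 'cy': 200.5438122425408, 'mount': array([[ 9.99999727e-01, -4.71486493e-04,  5.68107834e-04,
        -6.30432330e-02],
       [ 3.07170210e-04,  9.65456087e-01,  2.60565633e-01,
        -6.52631220e+01],
       [-6.71336343e-04, -2.60565388e-01,  9.65455969e-01,
        -1.42593043e+02],
       [ 0.00000000e+00,  0.00000000e+00,  0.00000000e+00,
         1.00000000e+00]])}
```

View pics/both0.png

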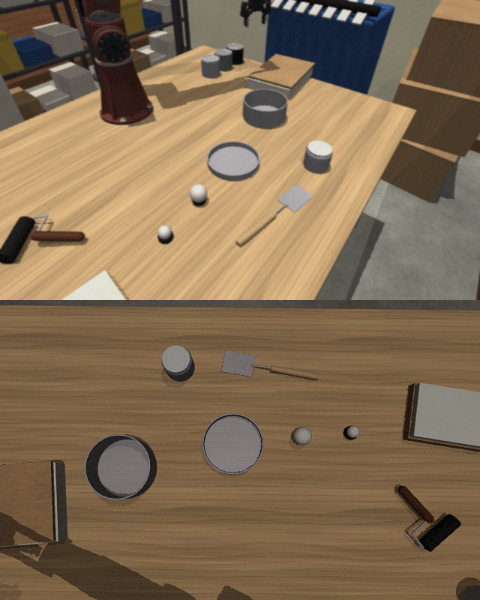

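```bash
cat > h.py <<'E'
import numpy as np, cv2
from scipy.spatial.transform import Rotation as Ro
from station import *
def ray(n,u,v,obs=None):
    c=get_calibration(n);x=(u-c["cx"])/c["fx"];y=(v-c["cy"])/c["fy"]
    if n=="wrist":
        r=np.hypot(x,y);s=np.sinc(r/np.pi);d=np.array([x*s,y*s,np.cos(r)])
        M=np.array(c["mount"]);W=Ro.from_euler("xyz",obs["ee_rot"],degrees=True).as_matrix()
        return W@M[:3,3]+obs["tcp_pos"],W@M[:3,:3]@d
    R=np.array(c["R"]);return -R.T@c["t"],R.T@np.array([x,y,1])
def at(n,u,v,z,obs=None):
    o,d=ray(n,u,v,obs);return o+d*(z-o[2])/d[2]
E
python3 - <<'E'
from h import *
print("ball",at("scene",265.9,257.5,34),at("top",405,183.4,34))
print("small",at("scene",217.8,311.4,24),at("top",471.1,176,24))
print("jar",at("scene",357,145.4,40),at("top",161.6,221.7,50))
print("dish",at("scene",312.9,214.6,13),at("top",309.6,192.7,18))
print(grasp_offset if 'grasp_offset' in globals() else None)
E
```

```text
ball [ 565.4123521 -185.0256023   34.       ] [ 555.95242916 -189.14856947   34.        ]
small [ 578.09747564 -334.9008364    24.        ] [ 574.40675358 -329.57261581   24.        ]
jar [485.32201406 305.85497763  40.        ] [470.83303073 304.62523472  50.        ]
dish [548.2468386    4.24491087  13.        ] [536.36644957   8.18247619  18.        ]
18.700000000000003
```

The picture matches the detections: larger ball at top (403,180), small ball at (469,175), and the empty jar at (161,222). Next is a look from above the ball.

```bash
python3 - <<'E'
from h import *
goto([558,-187,170],[180,0,-18])
wait(0.3);o=get_obs();im=get_image("wrist");cv2.imwrite("pics/w1.png",im[...,::-1])
for k in("ball_center","small_center"):
    for d in regions_of(k,"wrist"):
        ys,xs=np.nonzero(d["region"]);e=d["extent"]
        zz=34 if k[0]=="b" else 24
        print(k,round(d["score"],2),np.round(e,1),at("wrist",xs.mean(),ys.mean(),zz,o).round(1),at("wrist",e[0],e[1],zz,o).round(1))
print(o["tcp_pos"],o["ee_rot"],o["t"])
E
```

```text
ball_center 0.7 [322.4 191.   52.7  55.2] [ 561.2 -185.7   34. ] [ 559.9 -187.4   34. ]
small_center 0.94 [374.  303.6  27.7  30.9] [ 575.8 -328.5   24. ] [ 574.6 -330.    24. ]
[ 558.12926238 -186.67788461  170.02200459] [-1.79998430e+02 -2.31790739e-03 -1.79676881e+01] 3.7583
```

View pics/w1.png

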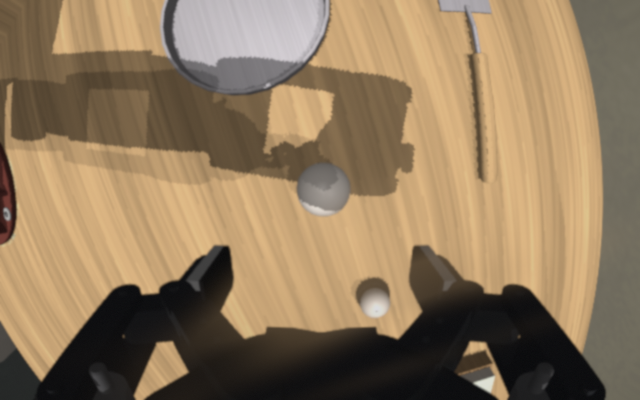

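The wrist view shows the ball at (323,189), 52 px across, centred between the fingers (columns 215 to 425). That puts it at about (560.5, -186.5), which agrees with the top and scene cameras. I'll grasp and lift.

```bash
python3 - <<'E'
from h import *
move_l([560.5,-186.5,60],speed=150)
o=get_obs();im=get_image("wrist")
for d in regions_of("ball_center","wrist"):
    ys,xs=np.nonzero(d["region"]);e=d["extent"];print(d["score"],np.round(e,1),at("wrist",e[0],e[1],34,o).round(1))
move_l([560.5,-186.5,14],speed=60)
print(get_obs()["wrist_force"])
grip(40,35);o=get_obs();print(o["grip_width"],o["wrist_force"],o["tcp_pos"])
move_l([560.5,-186.5,45],speed=50);move_l([560.5,-186.5,190],speed=150)
wait(.2);o=get_obs();print(o["grip_width"],o["wrist_force"],o["t"])
im=get_image("wrist");cv2.imwrite("pics/w2.png",im[...,::-1])
E
```

```text
0.72 [316.6 232.6  82.9  85.3] [ 559.7 -185.7   34. ]
[ 0.0955793  -0.52430178 -0.73547542]
48.45621050656374 [-2.57099909  1.50690391  5.23061039] [ 560.72803563 -186.60604522   14.80386885]
48.406508630154214 [-0.62768402 -1.23472344 -1.91013628] 8.325
```

View pics/w2.png

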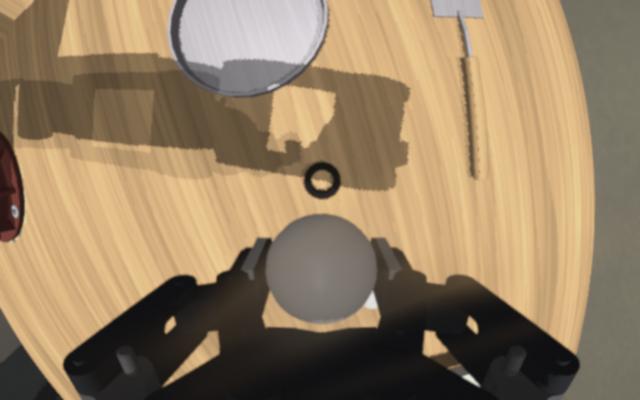

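The ball is held at (321,268), between the pads and about 19 mm behind the TCP. The empty ring shows at (322,180), and the small ball is hidden. Next I go over the jar, with the ball's bottom well above the rim.

```bash
python3 - <<'E'
from h import *
goto([474,304,220],[180,0,32.7])
wait(.3);o=get_obs();im=get_image("wrist");cv2.imwrite("pics/w3.png",im[...,::-1])
for d in regions_of("jar","wrist"): 
    m=d["region"].astype(np.uint8);c=max(cv2.findContours(m,0,1)[0],key=len)[:,0]
    print(round(d["score"],2),np.round(d["extent"],1))
    for z in(80,):
        P=np.array([at("wrist",u,v,z,o)[:2] for u,v in c]);
        A=np.c_[2*P,np.ones(len(P))];s=np.linalg.lstsq(A,(P**2).sum(1),rcond=None)[0];print(z,s[:2],np.sqrt(s[2]+s[:2]@s[:2]))
im=get_image("top");cv2.imwrite("pics/t3.png",im[...,::-1])
print(o["tcp_pos"],o["grip_width"],o["t"])
E
```

```text
0.8 [315.9 167.2 182.3 146.3]
80 [462.67407307 313.85452134] 77.7426150013554
0.57 [239.7 342.4  86.7  41.1]
80 [463.25601859  56.81804971] 22.62920814247545
[474.34922877 303.45001287 219.92845579] 48.62646828419435 10.4917
```

View pics/w3.png

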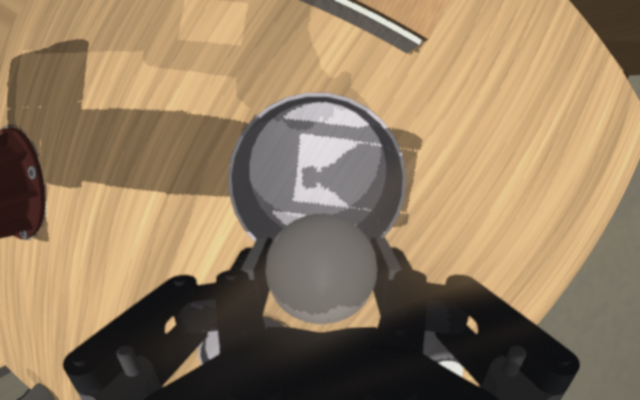

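The jar is empty under the ball. Its outer rim spans columns 230 to 404 and its top edge is at (318,94). I'll fit the rim from visible edge points with its known radius.

```bash
python3 - <<'E'
from h import *
from scipy.optimize import least_squares
o=get_obs()
uv=[(230,178),(404,178),(318,94),(238,142),(396,140),(270,106),(368,108),(233,205)]
P=np.array([at("wrist",u,v,80,o)[:2] for u,v in uv])
f=least_squares(lambda s:np.hypot(*(P-s[:2]).T)-s[2],[474,304,86]);print(f.x,f.fun.round(1))
g=least_squares(lambda s:np.hypot(*(P-s).T)-86,[474,304]);print(g.x,g.fun.round(1))
b=cv2.imread("pics/t3.png")
# top cam: rim prediction on the initial picture
c=get_calibration("top");b0=cv2.imread("pics/top0.png")
for (x,y),col in(((g.x),(0,0,255)),):
    t=np.linspace(0,2*np.pi,200);X=np.c_[x+86*np.cos(t),y+86*np.sin(t),80+0*t]
    q=X@np.array(c["R"]).T+c["t"];p=np.c_[q[:,0]/q[:,2]*c["fx"]+c["cx"],q[:,1]/q[:,2]*c["fy"]+c["cy"]]
    for u,v in p: cv2.circle(b0,(int(round(u)),int(round(v))),0,col,-1)
cv2.imwrite("pics/rim.png",cv2.resize(b0[150:290,80:240],None,fx=3,fy=3,interpolation=0))
E
```

```text
[468.40346885 306.4452419   83.82842277] [-0.5 -0.8 -0.9 -0.1  0.7  0.3  0.8  0.6]
[470.33046482 304.46039337] [-1.9 -3.3 -0.4 -0.4 -0.6  0.7  0.6 -1.6]
```

View pics/rim.png

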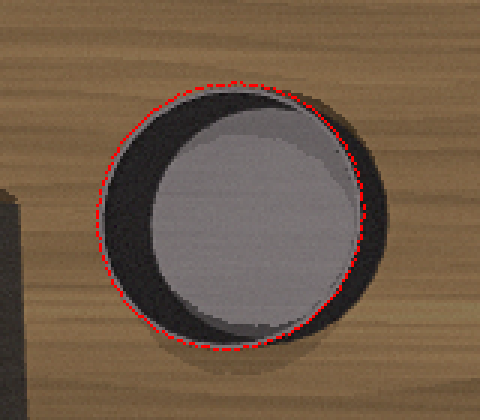

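The predicted rim (red) lies on the jar's rim in the top picture, so both cameras give a centre of (470, 305). I'll lower the ball while watching the force.

```bash
python3 - <<'E'
from h import *
move_l([470,305,110],speed=150)
move_l([470,305,30],speed=80)
move_l([470,305,15],speed=30);wait(.2)
f0=np.mean([get_obs()["wrist_force"][2] for _ in range(3)])
z=15
while z>10.5:
    z-=1;move_l([470,305,z],speed=15);wait(.1);o=get_obs();print(z,o["tcp_pos"][2].round(2),(o["wrist_force"]).round(2),round(o["wrist_force"][2]-f0,2),o["grip_width"].round(2))
    if o["wrist_force"][2]-f0>2.5: break
print(o["t"]);im=get_image("wrist");cv2.imwrite("pics/w4.png",im[...,::-1])
E
```

```text
Traceback (most recent call last):
AttributeError: 'float' object has no attribute 'round'
```

```bash
python3 - <<'E'
from h import *
o=get_obs();f0=-1.9;print(o["tcp_pos"],o["wrist_force"],o["t"]);z=14
while z>10.5:
    z-=1;move_l([470,305,z],speed=15);wait(.1);o=get_obs();f=np.mean([get_obs()["wrist_force"][2] for _ in range(3)]);print(z,o["tcp_pos"],f,o["grip_width"])
    if f-f0>2.5: break
print(o["t"]);im=get_image("wrist");cv2.imwrite("pics/w4.png",im[...,::-1])
E
```

```text
[470.00766251 304.99658035  14.01661845] [ 0.48678811  0.08272619 -1.06356583] 13.875
13 [469.97317191 304.99159183  12.96072785] -2.2040415729708664 48.217637578744075
12 [469.98426195 304.99148626  11.98029436] -1.682642333077392 48.436084530159775
11 [470.22660082 305.12270765  11.1830835 ] 0.6765417973659696 48.37505406136736
14.925
```

View pics/w4.png

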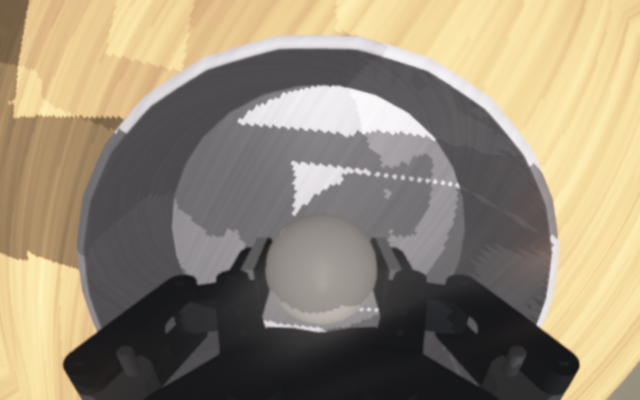

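The ball, at (321,270), is centred in the jar. The wrist force went from -1.7 to +0.7 N at TCP z of about 11, which is the expected floor height. I'll release, withdraw and check.

```bash
python3 - <<'E'
from h import *
grip(70);wait(.2);print(get_obs()["wrist_force"])
move_l([470,305,60],speed=50);move_l([470,305,230],speed=150)
wait(.2);o=get_obs();im=get_image("wrist");print(o["t"],o["grip_width"],o["wrist_force"])
cv2.imwrite("pics/w5.png",im[...,::-1])
for d in spot_in("ball_center","wrist"):
    e=d["extent"];print(d["score"],np.round(e,1),at("wrist",e[0],e[1],30,o).round(1))
goto([330,480,300],[180,0,55])
im=get_image("top");cv2.imwrite("pics/t5.png",im[...,::-1])
for k in("small_center","jar","dish","ball_center"): print(k,[(round(d["score"],2),np.round(d["extent"],1).tolist()) for d in spot_in(k,"top")])
print(get_obs()["t"])
b=cv2.imread("pics/w5.png");cv2.imwrite("pics/c5.png",cv2.resize(np.vstack([b,cv2.imread("pics/t5.png")]),(480,600)))
E
```

```text
[0.14848498 1.43699032 0.86824576]
18.1333 70.09516467991432 [ 0.30025249 -0.45315433  0.10995548]
0.57 [320.8 179.5  45.2  41.4] [470.6 302.9  30. ]
small_center [(0.66, [471.2, 175.4, 17.3, 19.7])]
jar [(0.98, [163.9, 224.4, 98.8, 88.0])]
dish [(0.73, [311.2, 194.8, 81.6, 82.3])]
ball_center [(0.72, [166.3, 224.6, 25.8, 18.6])]
19.4167
```

View pics/c5.png

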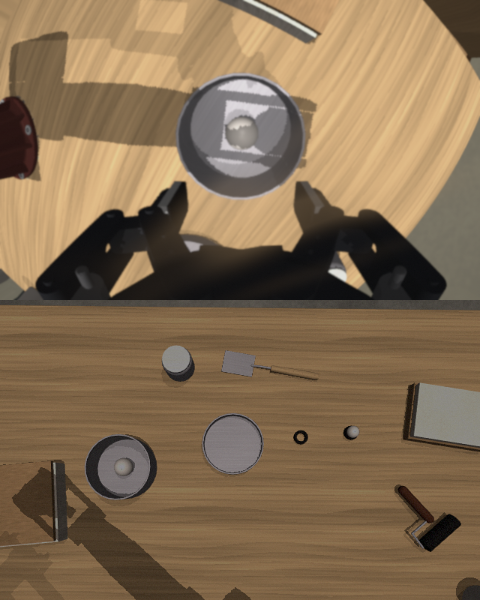

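The ball rests at the centre of the jar floor (wrist (321,178), top (166,224)). The jar, dish and small ball are where they were in the first picture.

```bash
python3 -c "
from station import *
sign_off()"
```

```text
the job is handed in; nothing more can be done
```

I picked up the larger ball and lowered it to the middle of the jar's floor, letting go only once it had touched. The arm then moved clear, and I handed the job in at about 19.4 s of the 42 s allowed.

- **Set-down:** contact came at the expected floor height, with the vertical wrist force changing by only about 2.4 N, so the ball was neither dropped nor pressed.
- **Ball position:** the last pictures show it resting near the jar's centre, at about (471, 303) against a jar centre of (470, 305).
- **Other objects:** the jar, dish and small ball look unmoved in the top view. The detector's positions differed from the first picture by up to 3 pixels, which I took as detector scatter.
- **Disagreements:** the first position estimates from the scene and top cameras differed by up to about 15 mm. The close wrist views, and for the jar a rim overlay on the top view, settled them. One script stopped on a print error during the lowering, with the ball held about 3 mm above the floor. Nothing moved, and I carried on from there.

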